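# Push the breaker row home and bar it

## Task

With the fingertips, push the row of four white circuit breakers along the rail as one closed row until it is fully home against the yellow end stop, then push the red bar all the way round so that it lies square across the rail behind them. Only push: do not lift or tip the breakers, let no gap open in the row, and leave the other things on the board and bench where they are.

Things in the scene. Friction and masses are not known exactly. Their poses are not given: they have to be found in the camera images.
- jig: Fixed plywood board 235 x 390 x 10 mm; origin at the centre of its underside, at bench level, yaw within 0.35 rad. Its y runs along the rail TOWARDS the end stop, its x across the rail, away from the robot. Steel rail 35 mm wide, 350 long, top 20 mm above the bench, along x = -15 mm. Yellow end stop on it, 70 mm across, top at 58 mm. With the row fully home its rear face is at y = +38 mm.
- stop_face (a point): Point on the centre line of the rail's top, at the foot of the end stop's face that the row must meet (jig frame x -15, y +110, z 20 mm). The stop is 18 mm thick along the rail.
- bar (a joint): Angle (rad) of the red bar about its upright pivot beside the rail. 0: parallel to the rail, pointing away from the stop (jig -y); grows clockwise from above, over the rail; 1.57: square across it (pointing to jig -x), its limit. Starts at -0.35 to 0.1. Stiff hinge (0.04 N m): stays where left. Closed, it stands 4 mm behind a fully home row; a row short of the stop fouls it.
- bar_pivot (a point): Pivot axis of the bar, at half the bar's height (38 mm above the bench): jig frame x +47, y +29 mm. A dark post 20 mm thick, top 46 mm above the bench, with a hub on top to 51 mm.
- bar_tip (a point): Free end of the red bar, on its centre line at half height, 95 mm from the pivot axis. The bar is 10 mm wide and 16 mm high, from 30 to 46 mm above the bench; below it is the open board (top at 10 mm) or the rail (top at 20 mm).
- breaker_a: White circuit breaker with a blue toggle, 18 mm along the rail, 80 mm across it, loose astride the rail (small feet reach 6 mm below the rail's top, 2 mm play), about 110 g. Origin: centre of its underside, at the rail's top; axes like the jig's. Shoulders rise 34 mm above the origin, the middle (45 mm wide) 45 mm, toggle 51 mm. The four stand touching, in any order, 50 to 125 mm short of home.
- breaker_b: White circuit breaker with a black toggle, 18 mm along the rail, 80 mm across it, loose astride the rail (small feet reach 6 mm below the rail's top, 2 mm play), about 110 g. Origin: centre of its underside, at the rail's top; axes like the jig's. Shoulders rise 34 mm above the origin, the middle (45 mm wide) 45 mm, toggle 51 mm. The four stand touching, in any order, 50 to 125 mm short of home.
- breaker_c: White circuit breaker with a green toggle, 18 mm along the rail, 80 mm across it, loose astride the rail (small feet reach 6 mm below the rail's top, 2 mm play), about 110 g. Origin: centre of its underside, at the rail's top; axes like the jig's. Shoulders rise 34 mm above the origin, the middle (45 mm wide) 45 mm, toggle 51 mm. The four stand touching, in any order, 50 to 125 mm short of home.
- breaker_d: White circuit breaker with an orange toggle, 18 mm along the rail, 80 mm across it, loose astride the rail (small feet reach 6 mm below the rail's top, 2 mm play), about 110 g. Origin: centre of its underside, at the rail's top; axes like the jig's. Shoulders rise 34 mm above the origin, the middle (45 mm wide) 45 mm, toggle 51 mm. The four stand touching, in any order, 50 to 125 mm short of home.
- spare_clamp: Spare yellow end clamp 36 x 12 x 30 mm high, standing on the board, on the robot's side of the rail. Origin: centre of underside. Leave alone.
- tape: Black roll of insulating tape, 58 mm across, 18 mm high, flat on the board beyond the rail, near the stop end. Origin: centre of underside. Leave alone.
- screwdriver: Red-handled screwdriver lying on the bench to the robot's right. Leave alone.
- pliers: Orange-handled pliers, about 170 mm long, lying on the bench to the left. Leave alone.
- multimeter: Grey multimeter 150 x 75 x 40 mm lying on the bench to the right. Leave alone.
- contactor: Grey and black contactor 75 x 45 x 82 mm high standing on the bench to the left. Leave alone.
Not all that is in view belongs to the job. Leave any turquoise look-alike of the breaker_a alone. Leave any pink look-alike of the breaker_b alone.

How it is judged:
By the outcome, as a careful person would: the job done as asked, in the order asked, and still so for the second after the job is handed in, with the robot touching nothing.
It also fails if it takes over 51 s, if anything falls off the work surface, if the arm or the gripper's body presses on something with over 40 N, if the wrist force passes 120 N, or if a joint passes its speed limit or range.

## Robot

A 7-joint arm with a two-finger parallel gripper is mounted at the origin on the work surface. World frame = base frame: x ahead of the robot, y to its left, z up, the work surface at z = 0. Lengths are in m, angles in rad, forces in N, time in s.
With the tool pointing down it reaches from about 0.4 to 0.875 m from the base axis. Payload 19.3 kg.
Tool frame: the origin (TCP) lies at the very end of the fingers, on their centre line; the grasp point (between the pads) lies 19 mm behind it; z points along the fingers, y is the direction in which the jaws open and shut (so a half turn about z gives the same grasp; the last joint's range is limited). The gripper opens to 85 mm and grips with 20 to 120 N. Pads are 22 mm wide; open, the fingers measure 114 mm over their backs; the gripper's body (76 mm by 85 mm) begins 54 mm behind the grasp point. The pads swing forward as they close: fully open they stand 13 mm farther back than shut.
Start: joints at [1.185, 0.521, -0.036, 1.599, 0.021, 1.021, -0.113], TCP at [0.194, -0.594, 0.231] pointing down, gripper open.
Joint ranges: [-2.91, 2.91], [-0.3, 2.13], [-1.5, 1.42], [0.17, 2.43], [-1.26, 4.41], [0.16, 1.93], [-2.52, 2.52]. Speed limits (rad/s): [1.89, 1.89, 2.39, 2.39, 3.01, 3.01, 3.01].

## Interface

Orientations are given as [roll, pitch, yaw] about the fixed x, y, z axes, in that order (R = Rz(yaw) Ry(pitch) Rx(roll)).
In Python, from workcell import telemetry, imaging, ticket gives the robot as it stands.
- The arm moves only by the tool carry_out, never from a script. Its argument "series" is a list of rows, each a list of 7 numbers: the shift along the tool's x, y, z in m, then the turn, a rotation vector about the tool's x, y, z in rad, then the closure in counts, from 0 (fully open) to 255 (shut). In form: [[tx, ty, tz, ax, ay, az, jaw], ...]. A call has 1 to 10 rows; each row is the pose to reach, as a shift and turn from the pose commanded when the call began, along the tool's axes at that moment; what a row does not reach only later rows make up. A row lasts 1/8 s, in which the tool goes at most 62.5 mm and 10.7 degrees, less where a joint would pass 70% of its speed; a pose out of reach is approached as far as the arm can. A call with a gripper value outside its range is refused whole. The fingers move at their own pace and stop on an object; "force" is the grip in N (left out, the last holds). Time passes only in rows, so rows that repeat a pose let the fingers close. It gives the time, the measured TCP pose, the force and the opening at its end, in the units of the state.
- telemetry.observe(): the state, without advancing time (a new reading comes with each control period).
- imaging.grab_frame(name): name is "side" or "top"; returns (picture, depth): 420x560x3 uint8, blue, green, red; 420x560 float32, m along the optical axis (not along the pixel's ray), 0 where there is no reading.
- imaging.camera_info(name): a dict with "mtx" (3x3 intrinsics, pixels), "extrinsics" (4x4, takes a point from camera to world coordinates). Camera axes: x right, y down, z forward; pixel columns grow to the right and rows downward; lengths in m; the calibration is good to about 2 mm. A picture is of the moment at which its call begins. camera_info takes no time and is no camera call.
- ticket.job_done(): hands the job in, once; it reports no verdict.
The state is a dict: "clock": time; "qpos": joint angles; "qd": joint speeds; "joint_efforts": joint torques, N m; "position": TCP position; "tool_rot": TCP orientation; "force": force on the tool from outside, world axes, zero at the start; "moment": the same for the moment, N m; "grip_width": finger opening in m.
Only numpy, scipy, OpenCV 4.12 (cv2) and the standard library are available. Lean on these libraries where they do the work, as an engineer would, in place of code of your own. Each camera call takes 0.05 s, during which the arm holds its last target.

## Working session

There is one attempt and no reset: what is moved stays moved. The work goes in short steps, Python scripts to look and compute and a tool call to move; the robot and the scene stay as the last step left them, time stands still between calls to the robot, and variables do not carry over. Pictures are saved under pics/ and viewed, and the job is handed in when it is done.

Besides the shell and the picture viewer there is one more tool, called after "Call:" by a JSON object that holds its "method" and its "body", one argument or row to a line. carry_out: Moves the arm, as the interface text tells. Its arguments: {"type":"object","properties":{"series":{"type":"array"},"force":{"type":"number"}},"required":["series"]}

```bash
mkdir -p pics; ls; python3 - <<'E'
from workcell import telemetry, imaging
import cv2,numpy as np
np.set_printoptions(precision=4,suppress=True)
print(telemetry.observe())
for n in("top","side"):
    im,d=imaging.grab_frame(n); cv2.imwrite(f"pics/{n}0.png",im); np.savez(f"pics/{n}0.npz",im=im,d=d)
    c=imaging.camera_info(n); print(n,np.array(c["mtx"]),np.array(c["extrinsics"]))
E
```

```text
pics
{'clock': 0.0, 'qpos': array([ 1.1848,  0.5221, -0.0363,  1.6   ,  0.0212,  1.0211, -0.1128]), 'qd': array([ 0.0004, -0.0014, -0.0007,  0.0007,  0.0009, -0.0005,  0.0008]), 'joint_efforts': array([  0.0008, -92.7119,   1.98  , -36.9935,   0.0178,   0.0083,
         0.    ]), 'position': array([ 0.194 , -0.5938,  0.2307]), 'tool_rot': array([-3.1404,  0.0001,  0.3158]), 'force': array([-0.5503,  1.2289,  0.9232]), 'moment': array([ 0.0172, -0.0242,  0.0486]), 'grip_width': 0.08525896512958045}
top [[455.9604   0.     277.5608]
 [  0.     455.9604 211.6262]
 [  0.       0.       1.    ]] [[-0.0619 -0.975   0.2133  0.3263]
 [-0.9981  0.0616 -0.0079  0.0036]
 [-0.0055 -0.2134 -0.977   1.1864]
 [ 0.      0.      0.      1.    ]]
side [[523.9376   0.     273.989 ]
 [  0.     523.9376 203.4488]
 [  0.       0.       1.    ]] [[-0.6962 -0.502   0.5132 -0.2542]
 [-0.7177  0.4705 -0.5134  0.8025]
 [ 0.0163 -0.7257 -0.6878  1.1289]
 [ 0.      0.      0.      1.    ]]
```

View pics/top0.png

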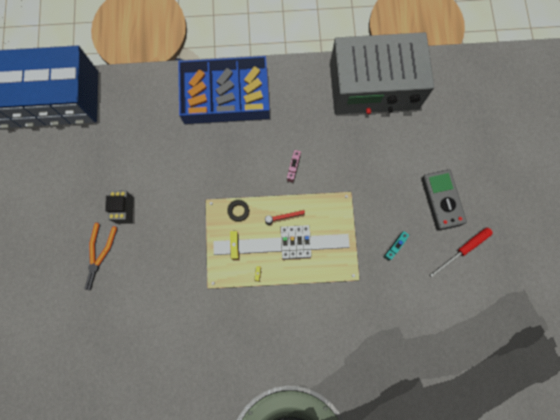

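View pics/side0.png

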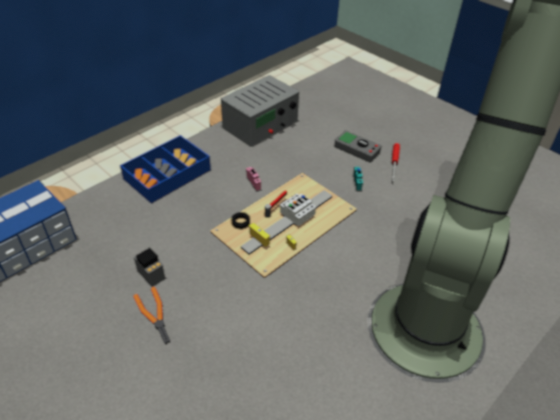

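```bash
cat > h.py <<'E'
import cv2,numpy as np
from workcell import telemetry, imaging
np.set_printoptions(precision=4,suppress=True)
def cam(n):
    c=imaging.camera_info(n); return np.array(c["mtx"]),np.array(c["extrinsics"])
def ray(n,uv,z):
    K,T=cam(n); uv=np.atleast_2d(np.asarray(uv,float))
    d=np.c_[(uv-K[:2,2])/[K[0,0],K[1,1]],np.ones(len(uv))]@T[:3,:3].T
    return T[:3,3]+d*((z-T[2,3])/d[:,2])[:,None]
def proj(n,P):
    K,T=cam(n); p=(np.atleast_2d(P)-T[:3,3])@T[:3,:3]
    return p[:,:2]/p[:,2:]*[K[0,0],K[1,1]]+K[:2,2]
E
python3 - <<'E'
from h import *
im=np.load("pics/top0.npz")["im"];s=np.load("pics/side0.npz")["im"]
cv2.imwrite("pics/top0c.png",cv2.resize(im[185:295,200:365],None,fx=4.8,fy=4.8,interpolation=cv2.INTER_CUBIC))
cv2.imwrite("pics/side0c.png",cv2.resize(s[170:275,205:365],None,fx=5,fy=5,interpolation=cv2.INTER_CUBIC))
hsv=cv2.cvtColor(im,cv2.COLOR_BGR2HSV)
print(hsv[280,215],hsv[200,340],hsv[245,235],hsv[215,295],hsv[243,255],hsv[235,296],hsv[320,300])
E
```

```text
[ 30  67 180] [ 28  72 180] [ 32  76 182] [  4 147 125] [ 90   4 185] [ 80   4 175] [ 30  10 128]
```

View pics/top0c.png

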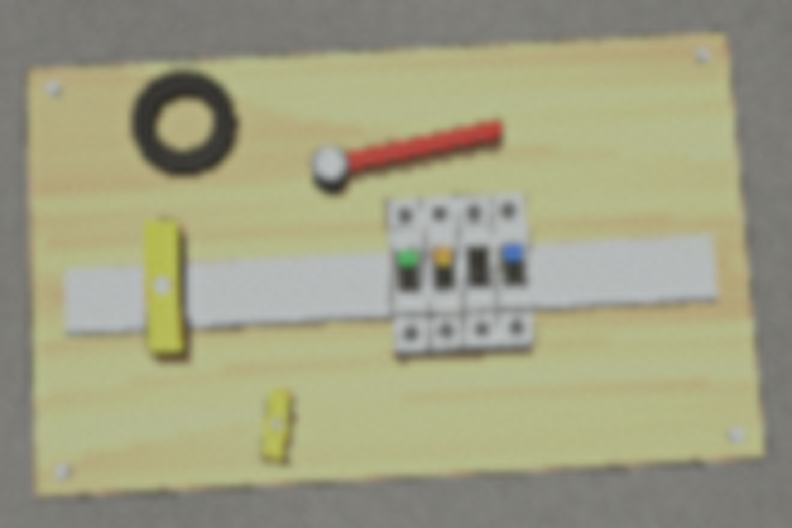

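View pics/side0c.png

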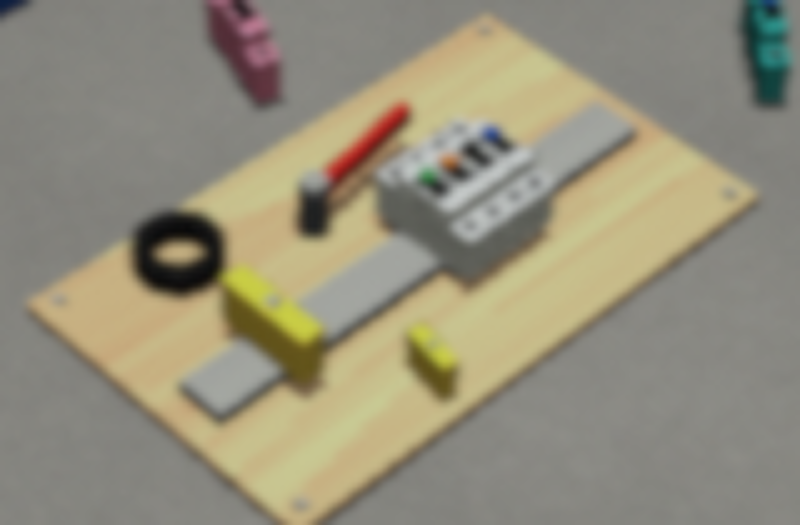

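The top view shows the row (top px ~ 282–311, 226–258) in the order green, orange, black, blue from the stop. The yellow stop is at (235,245). The red bar runs from its hub at (269,219) to its tip at (304,211).

Candidates for the row are the four white breakers on the rail at (284–309, 240), the turquoise look-alike (397,245) and the pink look-alike (293,165). The white ones on the rail match the description. For the bar, the red bar on the board (286,215) is the choice over the red screwdriver (475,240). For the stop, the wide yellow block on the rail (235,245) is the choice over the spare clamp (257,273).

```bash
cat >> h.py <<'E'
def board_mask(n,im):
    h=cv2.cvtColor(im,cv2.COLOR_BGR2HSV)
    m=cv2.inRange(h,(12,40,60),(40,255,255))
    m=cv2.morphologyEx(m,cv2.MORPH_CLOSE,np.ones((3,3)))
    nl,l,st,_=cv2.connectedComponentsWithStats(m)
    i=max(range(1,nl),key=lambda k:st[k,4]*(abs(st[k,0]+st[k,2]/2-280)<90))
    return (l==i).astype(np.uint8)
def tojig(P,J):
    c,s=np.cos(J[2]),np.sin(J[2]); d=np.atleast_2d(P)[:,:2]-J[:2]
    return np.c_[d[:,0]*c+d[:,1]*s,-d[:,0]*s+d[:,1]*c]
def toworld(p,J):
    c,s=np.cos(J[2]),np.sin(J[2]); p=np.atleast_2d(p)
    return np.c_[J[0]+p[:,0]*c-p[:,1]*s,J[1]+p[:,0]*s+p[:,1]*c]
def comps(m,mn=6):
    nl,l,st,ce=cv2.connectedComponentsWithStats(m); return [(st[i].tolist(),ce[i],l==i) for i in range(1,nl) if st[i,4]>=mn]
E
python3 - <<'E'
from h import *
for n in("top","side"):
    im=np.load(f"pics/{n}0.npz")["im"]
    m=board_mask(n,im); c=max(cv2.findContours(m,cv2.RETR_EXTERNAL,cv2.CHAIN_APPROX_NONE)[0],key=cv2.contourArea)
    hull=cv2.convexHull(c)[:,0].astype(float)
    P=ray(n,hull,0.010)[:,:2]
    r=cv2.minAreaRect((P*1000).astype(np.float32)); print(n,r,cv2.boundingRect(c))
    h=cv2.cvtColor(im,cv2.COLOR_BGR2HSV)
    red=cv2.inRange(h,(0,110,60),(8,255,255))|cv2.inRange(h,(172,110,60),(180,255,255))
    for st,ce,l in comps(red):
        ys,xs=np.where(l); 
        if 200<ce[0]<365:
            p=ray(n,np.c_[xs,ys],0.046)[:,:2]; u,s,v=np.linalg.svd(p-p.mean(0)); print("red",st,p.mean(0),v[0],((p-p.mean(0))@v[0]).min(),((p-p.mean(0))@v[0]).max())
    yl=cv2.inRange(h,(22,110,60),(38,255,255))
    for st,ce,l in comps(yl): print("yel",st,ce)
E
```

```text
top ((510.30572509765625, -9.360061645507812), (391.5592346191406, 237.24929809570312), 89.50631713867188) (205, 191, 155, 98)
red [273, 211, 31, 10, 124] [ 0.5641 -0.0309] [ 0.1564 -0.9877] -0.03931383642908193 0.04069606828802048
yel [245, 67, 17, 36, 334] [252.2605  85.8204]
yel [246, 105, 16, 4, 56] [252.9286 106.2857]
yel [111, 193, 3, 3, 9] [112. 194.]
yel [116, 193, 3, 3, 8] [117.125 193.875]
yel [121, 193, 3, 3, 6] [122.1667 193.8333]
yel [110, 215, 3, 3, 7] [111.     215.7143]
yel [115, 215, 3, 3, 6] [116.1667 215.8333]
yel [230, 231, 9, 29, 191] [234.0628 244.9476]
yel [256, 267, 5, 6, 22] [257.8636 269.0909]
yel [255, 274, 5, 7, 28] [257.     277.1429]
side ((508.3341064453125, -8.365036010742188), (397.47686767578125, 242.92933654785156), 89.6685791015625) (210, 173, 147, 105)
red [268, 129, 6, 5, 21] [ 0.8304 -0.256 ] [-0.8656  0.5007] -0.010955068011542253 0.014639974592051038
red [249, 175, 4, 6, 13] [ 0.6912 -0.0352] [-0.9355  0.3533] -0.012227244924588945 0.01396885824704353
red [254, 184, 5, 5, 17] [ 0.6487 -0.0219] [-0.9329  0.36  ] -0.010337625716026727 0.011751704649873391
red [270, 191, 17, 16, 81] [ 0.5613 -0.0304] [-0.1932  0.9812] -0.04008819782842031 0.039929233016540354
yel [248, 223, 22, 23, 264] [258.8447 233.8598]
yel [286, 235, 11, 15, 97] [291.0515 241.7113]
```

```bash
cat >> h.py <<'E'
J0=np.array([0.5100,-0.0092,-0.0078])
def white(im):
    h=cv2.cvtColor(im,cv2.COLOR_BGR2HSV); return cv2.inRange(h,(0,0,120),(180,35,255))
def prow(n,im,J,xj,z,y0=-.2,y1=.12):
    # value/saturation profile along jig y at given jig x, height z
    ys=np.arange(y0,y1,.001); w=toworld(np.c_[np.full(len(ys),xj),ys],J)
    uv=proj(n,np.c_[w,np.full(len(ys),z)]).astype(np.float32)
    h=cv2.cvtColor(im,cv2.COLOR_BGR2HSV)
    f=lambda ch:cv2.remap(ch,uv[None,:,0].copy(),uv[None,:,1].copy(),cv2.INTER_LINEAR)[0].astype(float)
    return ys,f(h[...,1]),f(h[...,2])
def rowends(n,im,J):
    for xj in(-.051,-.047,-.043,.013,.017,.021):
        ys,s,v=prow(n,im,J,xj,.054)
        ok=s<38; r=ys[ok]
        # longest run
        d=np.split(r,np.where(np.diff(r)>.0045)[0]+1); d=max(d,key=len) if len(r) else [0]
        print(n,xj,"rear %.4f front %.4f"%(d[0],d[-1]))
E
python3 - <<'E'
from h import *
for n in("top","side"):
    D=np.load(f"pics/{n}0.npz"); im,dep=D["im"],D["d"]
    rowends(n,im,J0)
    h=cv2.cvtColor(im,cv2.COLOR_BGR2HSV)
    yl=cv2.inRange(h,(22,110,60),(38,255,255))
    for st,ce,l in comps(yl,80):
        if 220<ce[0]<300 and ce[1]>150:
            ys,xs=np.where(l); p=tojig(ray(n,np.c_[xs,ys],.058),J0); print("stop/clamp top rect",cv2.minAreaRect((p*1000).astype(np.float32)))
    # expected points
    for nm,P in dict(pivot=(.047,.029,.051),stop=(-.015,.119,.058)).items():
        w=toworld(P[:2],J0)[0]; print(nm,w,proj(n,[*w,P[2]]))
    # dots: depth to world heights
    for nm,lo,hi in(("blue",(100,100,60),(125,255,255)),("green",(60,80,60),(85,255,255)),("orange",(8,120,60),(20,255,255))):
        for st,ce,l in comps(cv2.inRange(h,lo,hi),2):
            if 270<ce[0]<320 and 190<ce[1]<260: print(nm,st,ce,tojig(ray(n,ce,.069),J0))
E
```

```text
top -0.051 rear -0.0720 front 0.0000
top -0.047 rear -0.0730 front 0.0000
top -0.043 rear -0.0730 front 0.0000
top 0.013 rear -0.0730 front 0.0000
top 0.017 rear -0.0730 front 0.0000
top 0.021 rear -0.0730 front 0.0000
stop/clamp top rect ((-16.210216522216797, 117.44022369384766), (71.34297180175781, 18.229116439819336), 0.809895396232605)
pivot [0.5572 0.0194] [[268.1506 218.7474]]
stop [0.4959 0.1099] [[233.2943 244.4635]]
blue [305, 236, 4, 4, 12] [306.5 237.5] [[-0.0092 -0.0638]]
green [283, 238, 4, 3, 10] [284.5 238.8] [[-0.0095 -0.0092]]
orange [302, 210, 3, 3, 4] [303.25 210.75] [[ 0.0589 -0.0602]]
orange [293, 212, 2, 1, 2] [293.5 212. ] [[ 0.0571 -0.0356]]
orange [278, 215, 3, 1, 3] [279. 215.] [[0.0514 0.0011]]
orange [284, 214, 2, 1, 2] [284.5 214. ] [[ 0.0532 -0.0128]]
orange [274, 216, 2, 1, 2] [274.5 216. ] [[0.0495 0.0125]]
side -0.051 rear -0.1430 front 0.1080
side -0.047 rear -0.1440 front 0.1060
side -0.043 rear -0.1440 front 0.1040
side 0.013 rear -0.0820 front 0.0060
side 0.017 rear -0.0750 front 0.0040
side 0.021 rear -0.0730 front 0.0020
stop/clamp top rect ((-23.976490020751953, 128.77024841308594), (36.17294692993164, 97.42294311523438), 86.8072280883789)
stop/clamp top rect ((-108.84573364257812, 83.44293975830078), (23.63788604736328, 54.93478012084961), 65.21038055419922)
pivot [0.5572 0.0194] [[267.124  205.6221]]
stop [0.4959 0.1099] [[258.884  229.9566]]
blue [302, 196, 2, 2, 4] [302.5 196.5] [[-0.0095 -0.0626]]
green [289, 204, 3, 3, 6] [290.1667 205.1667] [[-0.0111 -0.009 ]]
orange [277, 191, 7, 7, 7] [280. 194.] [[ 0.044  -0.0209]]
orange [285, 190, 2, 5, 5] [285.6 192. ] [[ 0.0389 -0.0395]]
orange [272, 196, 12, 12, 18] [277.8889 201.5   ] [[0.0246 0.0066]]
orange [270, 200, 4, 4, 4] [271.5 201.5] [[0.0374 0.0204]]
orange [294, 202, 2, 2, 4] [294.5 202.5] [[-0.0117 -0.0265]]
```

```bash
cat >> h.py <<'E'
from scipy.spatial.transform import Rotation as R
def goto(pj,z,yaw_off=np.pi/2,J=J0):
    "tool-frame shift and turn from the present pose to jig point pj, height z, tool yaw = jig yaw+yaw_off, pointing down"
    s=telemetry.observe(); R0=R.from_euler('xyz',s["tool_rot"]); R1=R.from_euler('xyz',[np.pi,0,J[2]+yaw_off])
    w=np.r_[toworld(pj,J)[0],z]
    print("t",s["clock"],"pos",s["position"],"jig",tojig(s["position"],J)[0],"rot",s["tool_rot"],"F",s["force"],"w",s["grip_width"])
    print("target",w,"shift",R0.inv().apply(w-s["position"]),"turn",(R0.inv()*R1).as_rotvec())
E
python3 -c "
from h import *
goto((-.015,-.118),.231)"
```

```text
t 0.1 pos [ 0.194  -0.5938  0.2308] jig [-0.3114 -0.5871] rot [-3.1406  0.0001  0.3157] F [-0.2914  1.1647 -0.485 ] w 0.08493402693192917
target [ 0.4941 -0.1271  0.231 ] shift [ 0.4302 -0.3505  0.0001] turn [-0.0009 -0.0005 -1.2473]
```

Call:
{"method": "carry_out", "body": {
  "series": [
    [0.043, -0.035, 0, 0, 0, -0.125, 60],
    [0.086, -0.07, 0, 0, 0, -0.25, 135],
    [0.129, -0.105, 0, 0, 0, -0.375, 135],
    [0.172, -0.14, 0, 0, 0, -0.5, 135],
    [0.215, -0.175, 0, 0, 0, -0.625, 135],
    [0.258, -0.21, 0, 0, 0, -0.75, 135],
    [0.301, -0.245, 0, 0, 0, -0.875, 135],
    [0.344, -0.28, 0, 0, 0, -1.0, 135],
    [0.387, -0.315, 0, 0, 0, -1.125, 135],
    [0.43, -0.35, 0, 0, 0, -1.247, 135]
  ],
  "force": 40
}}

```text
clock: 1.35
position: [0.4948, -0.1263, 0.2313]
tool_rot: [-3.142, 0.0, 1.567]
force: [0.2, -0.6, 0.5]
grip_width: 0.0401
```

```bash
python3 -c "
from h import *
goto((-.015,-.118),.10)
print(telemetry.observe()['qpos'])"
```

```text
t 1.35 pos [ 0.4948 -0.1263  0.2313] jig [-0.0143 -0.1172] rot [-3.1415  0.0001  1.5665] F [ 0.1787 -0.5791  0.4748] w 0.04013803303488404
target [ 0.4941 -0.1271  0.1   ] shift [-0.0007 -0.0007  0.1313] turn [-0.0001  0.0001  0.0035]
[ 0.5176  0.3741 -0.4929  1.8787  0.2157  0.9412 -0.0786]
```

Call:
{"method": "carry_out", "body": {
  "series": [
    [0, 0, 0.04, 0, 0, 0, 135],
    [0, 0, 0.08, 0, 0, 0.003, 135],
    [0, 0, 0.12, 0, 0, 0.003, 135],
    [0, 0, 0.131, 0, 0, 0.003, 135],
    [0, 0, 0.131, 0, 0, 0.003, 135]
  ]
}}

```text
clock: 1.98
position: [0.4942, -0.1277, 0.1005]
tool_rot: [-3.141, -0.0, 1.56]
force: [-0.7, 0.1, 0.7]
grip_width: 0.0401
```

```bash
cat >> h.py <<'E'
def snap(tag):
    for n,(a,b,c,d) in dict(top=(185,295,200,365),side=(160,275,205,365)).items():
        im,dp=imaging.grab_frame(n); np.savez(f"pics/{n}{tag}.npz",im=im,d=dp)
        cv2.imwrite(f"pics/{n}{tag}.png",cv2.resize(im[a:b,c:d],None,fx=4.8,fy=4.8,interpolation=cv2.INTER_CUBIC))
E
python3 -c "
from h import *
goto((-.015,-.115),.028); snap('1')"
```

```text
t 1.975 pos [ 0.4942 -0.1277  0.1005] jig [-0.0149 -0.1187] rot [-3.141  -0.0002  1.5599] F [-0.7498  0.0815  0.6625] w 0.0400742609530424
target [ 0.4941 -0.1241  0.028 ] shift [ 0.0036 -0.0001  0.0725] turn [-0.0006 -0.0002 -0.0031]
```

View pics/side1.png

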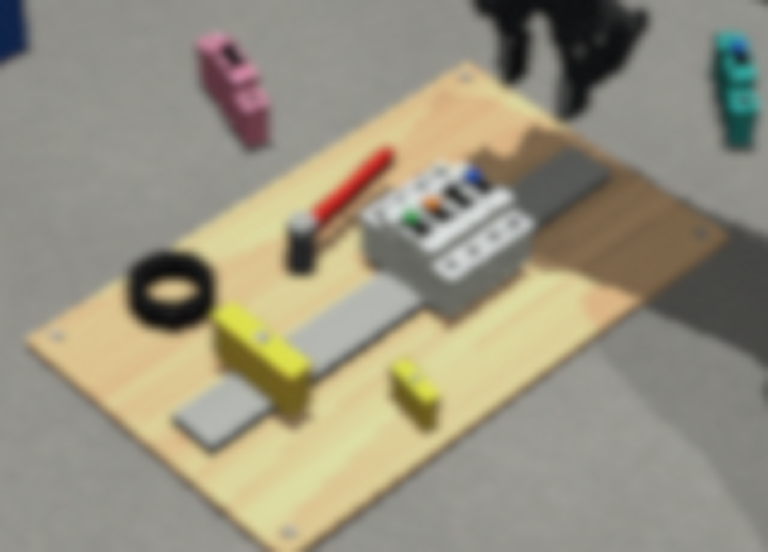

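View pics/top1.png

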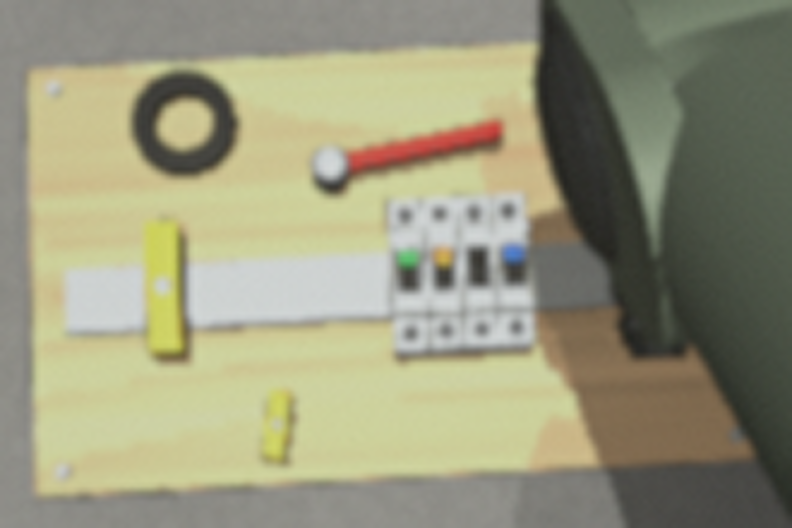

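The side view (crop px 515,80 and 575,110) shows both fingertips behind the blue-toggle end of the row with a clear gap, and nothing else nearby. I'll descend and approach.

Call:
{"method": "carry_out", "body": {
  "series": [
    [0, 0, 0.03, 0, 0, 0, 135],
    [0, 0, 0.055, 0, 0, 0, 135],
    [0, 0, 0.072, 0, 0, -0.003, 135],
    [0.008, 0, 0.072, 0, 0, -0.003, 135],
    [0.016, 0, 0.072, 0, 0, -0.003, 135],
    [0.022, 0, 0.072, 0, 0, -0.003, 135],
    [0.026, 0, 0.072, 0, 0, -0.003, 135],
    [0.028, 0, 0.072, 0, 0, -0.003, 135]
  ]
}}

```text
clock: 3.08
position: [0.4946, -0.0997, 0.0285]
tool_rot: [3.141, 0.0, 1.563]
force: [0.7, -0.8, 0.3]
grip_width: 0.0401
```

```bash
python3 -c "
from h import *
goto((-.015,.027),.028); snap('2')"
```

```text
t 3.075 pos [ 0.4946 -0.0997  0.0285] jig [-0.0147 -0.0906] rot [3.1413 0.0001 1.5629] F [ 0.6955 -0.7589  0.333 ] w 0.040059162898227786
target [0.4952 0.0179 0.028 ] shift [ 0.1176 -0.0003  0.0005] turn [ 0.0003  0.0001 -0.0001]
```

View pics/side2.png

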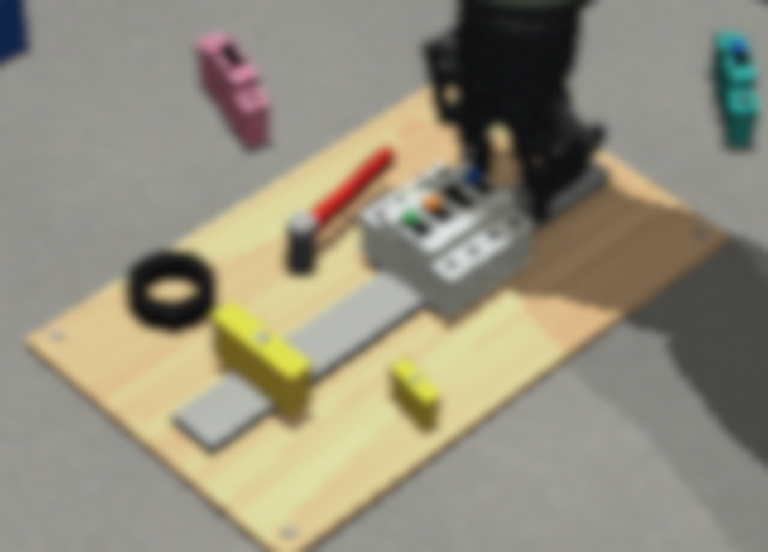

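The side view shows the fingers just short of the blue breaker's rear face (crop px ~ 530,195). I'll push slowly.

Call:
{"method": "carry_out", "body": {
  "series": [
    [0.002, 0, 0, 0, 0, 0, 135],
    [0.004, 0, 0, 0, 0, 0, 135],
    [0.006, 0, 0, 0, 0, 0, 135],
    [0.008, 0, 0, 0, 0, 0, 135],
    [0.01, 0, 0, 0, 0, 0, 135],
    [0.013, 0, 0, 0, 0, 0, 135],
    [0.016, 0, 0, 0, 0, 0, 135],
    [0.019, 0, 0, 0, 0, 0, 135],
    [0.021, 0, 0, 0, 0, 0, 135],
    [0.022, 0, 0, 0, 0, 0, 135]
  ]
}}

```text
clock: 4.42
position: [0.4946, -0.0777, 0.0283]
tool_rot: [-3.142, -0.0, 1.563]
force: [-0.1, -2.7, -1.0]
grip_width: 0.0398
```

```bash
python3 -c "
from h import *
goto((-.015,.027),.028); snap('3')
rowends('top',np.load('pics/top3.npz')['im'],J0)"
```

```text
t 4.425 pos [ 0.4946 -0.0777  0.0283] jig [-0.0148 -0.0686] rot [-3.1416 -0.      1.563 ] F [-0.0742 -2.725  -0.9504] w 0.0398001655409125
target [0.4952 0.0179 0.028 ] shift [ 0.0956 -0.0002  0.0003] turn [-0. -0. -0.]
top -0.051 rear -0.0600 front 0.0150
top -0.047 rear -0.0590 front 0.0150
top -0.043 rear -0.0560 front 0.0150
top 0.013 rear -0.0430 front 0.0150
top 0.017 rear -0.0420 front 0.0150
top 0.021 rear -0.0390 front 0.0150
```

View pics/side3.png

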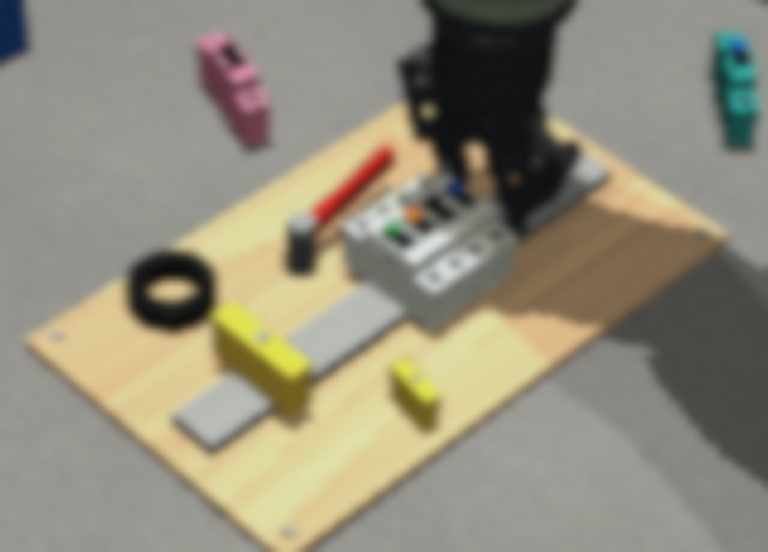

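View pics/top3.png

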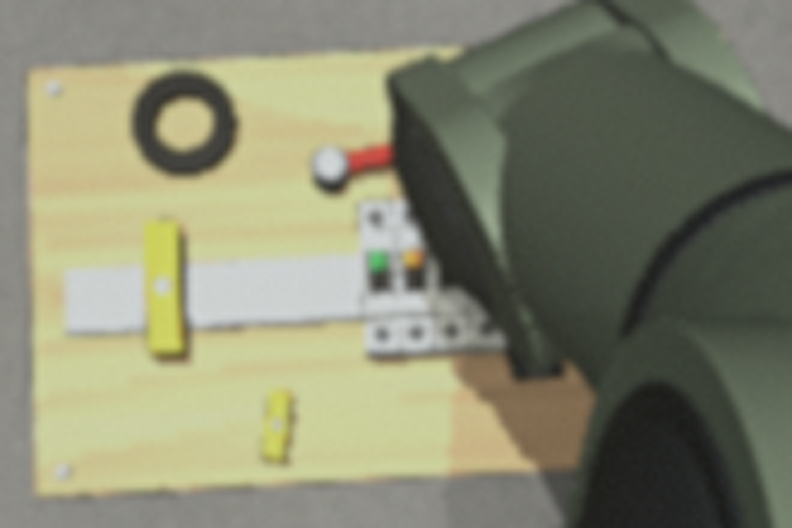

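The row has moved 15 mm as one closed, square row (front edge at top crop px 360, uniform across). The push force is about 3 N. Continuing.

Call:
{"method": "carry_out", "body": {
  "series": [
    [0.003, 0, 0, 0, 0, 0, 135],
    [0.006, 0, 0, 0, 0, 0, 135],
    [0.01, 0, 0, 0, 0, 0, 135],
    [0.014, 0, 0, 0, 0, 0, 135],
    [0.018, 0, 0, 0, 0, 0, 135],
    [0.022, 0, 0, 0, 0, 0, 135],
    [0.026, 0, 0, 0, 0, 0, 135],
    [0.03, 0, 0, 0, 0, 0, 135],
    [0.034, 0, 0, 0, 0, 0, 135],
    [0.038, 0, 0, 0, 0, 0, 135]
  ]
}}

```text
clock: 5.78
position: [0.4949, -0.0396, 0.0283]
tool_rot: [3.142, 0.0, 1.563]
force: [0.7, -2.2, 0.8]
grip_width: 0.0403
```

Call:
{"method": "carry_out", "body": {
  "series": [
    [0.004, 0, 0, 0, 0, 0, 135],
    [0.008, 0, 0, 0, 0, 0, 135],
    [0.012, 0, 0, 0, 0, 0, 135],
    [0.016, 0, 0, 0, 0, 0, 135],
    [0.02, 0, 0, 0, 0, 0, 135],
    [0.024, 0, 0, 0, 0, 0, 135],
    [0.028, 0, 0, 0, 0, 0, 135],
    [0.032, 0, 0, 0, 0, 0, 135],
    [0.036, 0, 0, 0, 0, 0, 135],
    [0.04, 0, 0, 0, 0, 0, 135]
  ]
}}

```text
clock: 7.02
position: [0.4953, 0.0004, 0.0283]
tool_rot: [3.142, -0.0, 1.563]
force: [-0.0, -2.9, 0.2]
grip_width: 0.0405
```

```bash
python3 -c "
from h import *
goto((-.015,.027),.028); snap('4')
rowends('top',np.load('pics/top4.npz')['im'],J0)"
```

```text
t 7.025 pos [0.4953 0.0004 0.0283] jig [-0.0148  0.0095] rot [ 3.1416 -0.      1.5628] F [-0.0428 -2.8804  0.1804] w 0.04049330137941852
target [0.4952 0.0179 0.028 ] shift [ 0.0175 -0.0002  0.0003] turn [ 0.     -0.     -0.0002]
top -0.051 rear 0.0360 front 0.0930
top -0.047 rear 0.0370 front 0.0930
top -0.043 rear 0.0390 front 0.0930
top 0.013 rear 0.0680 front 0.0900
top 0.017 rear -0.0440 front -0.0270
top 0.021 rear -0.0490 front -0.0280
```

View pics/side4.png

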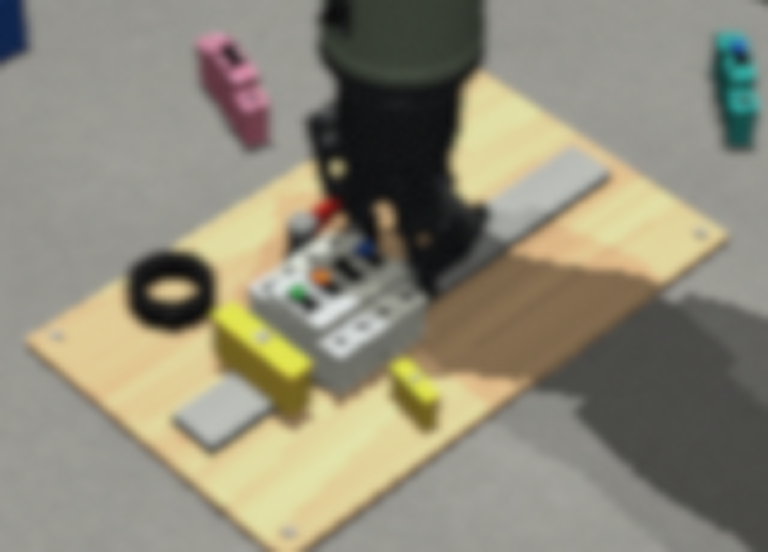

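View pics/top4.png

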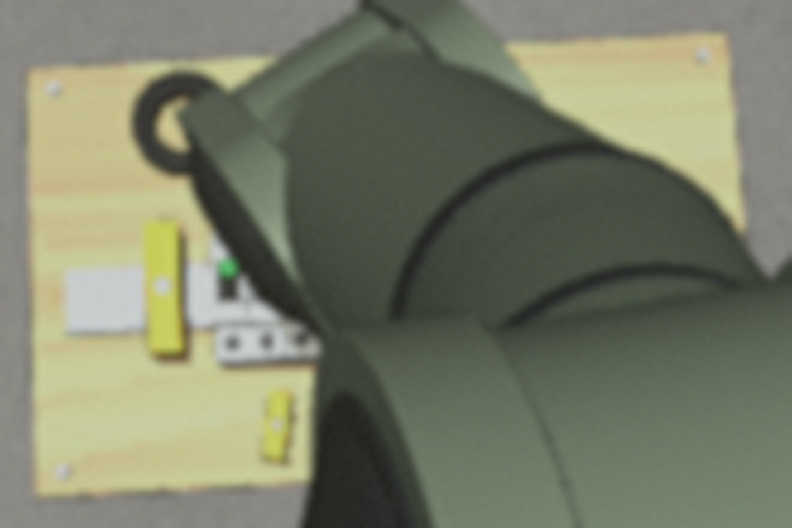

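The row is still closed and square, with about 15 mm left to the stop (gap at top crop px 188–213). Finishing slowly and watching the force.

Call:
{"method": "carry_out", "body": {
  "series": [
    [0.002, 0, 0, 0, 0, 0, 135],
    [0.004, 0, 0, 0, 0, 0, 135],
    [0.006, 0, 0, 0, 0, 0, 135],
    [0.008, 0, 0, 0, 0, 0, 135],
    [0.01, 0, 0, 0, 0, 0, 135],
    [0.012, 0, 0, 0, 0, 0, 135],
    [0.013, 0, 0, 0, 0, 0, 135]
  ]
}}

```text
clock: 8.0
position: [0.4954, 0.0133, 0.0283]
tool_rot: [3.142, -0.0, 1.563]
force: [-0.4, -0.7, -0.8]
grip_width: 0.0404
```

Call:
{"method": "carry_out", "body": {
  "series": [
    [0.0005, 0, 0, 0, 0, 0, 135],
    [0.001, 0, 0, 0, 0, 0, 135]
  ]
}}

```text
clock: 8.25
position: [0.4954, 0.0141, 0.0283]
tool_rot: [3.142, 0.0, 1.563]
force: [-0.0, -2.1, -1.8]
grip_width: 0.0399
```

Call:
{"method": "carry_out", "body": {
  "series": [
    [0.0005, 0, 0, 0, 0, 0, 135],
    [0.001, 0, 0, 0, 0, 0, 135]
  ]
}}

```text
clock: 8.5
position: [0.4954, 0.0152, 0.0283]
tool_rot: [-3.142, -0.0, 1.563]
force: [0.3, -0.9, -1.3]
grip_width: 0.0403
```

Call:
{"method": "carry_out", "body": {
  "series": [
    [0.0005, 0, 0, 0, 0, 0, 135],
    [0.001, 0, 0, 0, 0, 0, 135]
  ]
}}

```text
clock: 8.75
position: [0.4954, 0.0161, 0.0283]
tool_rot: [-3.142, 0.0, 1.563]
force: [-0.8, -1.4, -0.5]
grip_width: 0.0407
```

Call:
{"method": "carry_out", "body": {
  "series": [
    [0.0005, 0, 0, 0, 0, 0, 135],
    [0.001, 0, 0, 0, 0, 0, 135]
  ]
}}

```text
clock: 9.0
position: [0.4954, 0.0172, 0.0283]
tool_rot: [3.142, -0.0, 1.563]
force: [0.2, -0.4, -0.6]
grip_width: 0.0403
```

```bash
python3 -c "
from h import *
goto((-.015,.027),.028); snap('5')
rowends('top',np.load('pics/top5.npz')['im'],J0)"
```

```text
t 9.0 pos [0.4954 0.0172 0.0283] jig [-0.0148  0.0262] rot [ 3.1416 -0.      1.5627] F [ 0.2187 -0.3792 -0.6284] w 0.04032210508049968
target [0.4952 0.0179 0.028 ] shift [ 0.0008 -0.0002  0.0003] turn [ 0.     -0.     -0.0003]
top -0.051 rear 0.0670 front 0.1100
top -0.047 rear 0.0660 front 0.1090
top -0.043 rear 0.0640 front 0.1090
top 0.013 rear -0.0100 front 0.0070
top 0.017 rear 0.0930 front 0.1100
top 0.021 rear -0.0170 front -0.0010
```

View pics/top5.png

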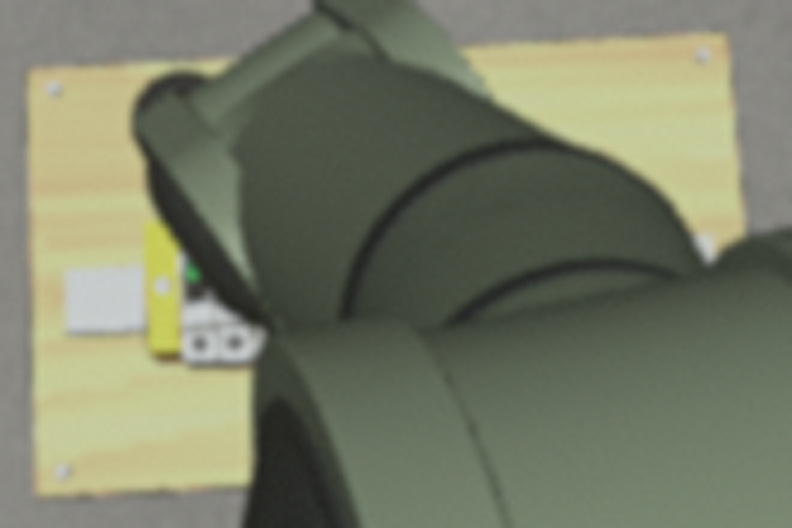

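Call:
{"method": "carry_out", "body": {
  "series": [
    [0.0005, 0, 0, 0, 0, 0, 135],
    [0.0005, 0, 0, 0, 0, 0, 135]
  ]
}}

```text
clock: 9.35
position: [0.4954, 0.0173, 0.0283]
tool_rot: [-3.142, 0.0, 1.562]
force: [-0.2, -3.8, 0.1]
grip_width: 0.0403
```

Call:
{"method": "carry_out", "body": {
  "series": [
    [0.0005, 0, 0, 0, 0, 0, 135],
    [0.0005, 0, 0, 0, 0, 0, 135]
  ]
}}

```text
clock: 9.6
position: [0.4954, 0.0173, 0.0283]
tool_rot: [-3.141, 0.001, 1.562]
force: [0.6, -7.5, 0.9]
grip_width: 0.0398
```

Call:
{"method": "carry_out", "body": {
  "series": [
    [0.0005, 0, 0, 0, 0, 0, 135],
    [0.0005, 0, 0, 0, 0, 0, 135]
  ]
}}

```text
clock: 9.85
position: [0.4953, 0.0173, 0.0283]
tool_rot: [-3.141, 0.002, 1.562]
force: [1.4, -11.1, 1.0]
grip_width: 0.0404
```

The TCP has stopped at y=0.0173 while the force climbs steadily to 11 N, so the row is against the stop. Backing straight off, then up.

Call:
{"method": "carry_out", "body": {
  "series": [
    [-0.003, 0, 0, 0, 0, 0, 135],
    [-0.01, 0, 0, 0, 0, 0, 135],
    [-0.025, 0, 0, 0, 0, 0, 135],
    [-0.04, 0, -0.01, 0, 0, 0, 135],
    [-0.06, 0, -0.04, 0, 0, 0, 255],
    [-0.09, 0, -0.08, 0, 0, 0, 255],
    [-0.12, 0, -0.12, 0, 0, 0, 255],
    [-0.16, 0.02, -0.12, 0, 0, 0, 255],
    [-0.18, 0.04, -0.12, 0, 0, 0, 255],
    [-0.18, 0.04, -0.12, 0, 0, 0, 255]
  ]
}}

```text
clock: 11.1
position: [0.5342, -0.1642, 0.148]
tool_rot: [3.141, 0.0, 1.56]
force: [-1.3, 0.0, -0.9]
grip_width: 0.0002
```

```bash
python3 -c "
from h import *
goto((-.015,.027),.028); snap('6')
im=np.load('pics/top6.npz')['im']
rowends('top',im,J0)
h=cv2.cvtColor(im,cv2.COLOR_BGR2HSV)
red=cv2.inRange(h,(0,110,60),(8,255,255))|cv2.inRange(h,(172,110,60),(180,255,255))
for st,ce,l in comps(red):
    if 200<ce[0]<365 and ce[1]>190:
        ys,xs=np.where(l);p=tojig(ray('top',np.c_[xs,ys],0.046),J0); v=np.linalg.svd(p-p.mean(0))[2][0]; q=(p-p.mean(0))@v; print('red jig',p.mean(0),v,q.min(),q.max())
"
```

```text
t 11.1 pos [ 0.5342 -0.1642  0.148 ] jig [ 0.0254 -0.1548] rot [3.1414 0.0002 1.5597] F [-1.2857  0.0041 -0.9163] w 0.00016629446990224102
target [0.4952 0.0179 0.028 ] shift [ 0.1817 -0.041   0.12  ] turn [ 0.0002  0.0002 -0.0033]
top -0.051 rear 0.0370 front 0.1100
top -0.047 rear 0.0370 front 0.1090
top -0.043 rear 0.0370 front 0.1090
top 0.013 rear 0.0370 front 0.1090
top 0.017 rear 0.0370 front 0.1090
top 0.021 rear 0.0380 front 0.1090
red jig [ 0.0542 -0.0213] [ 0.164  -0.9865] -0.03933109893672204 0.04067777590319685
```

View pics/top6.png

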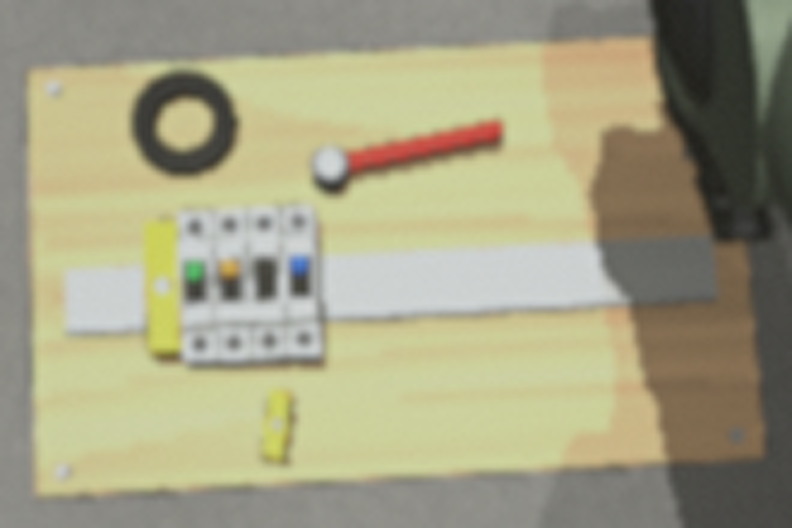

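View pics/side6.png

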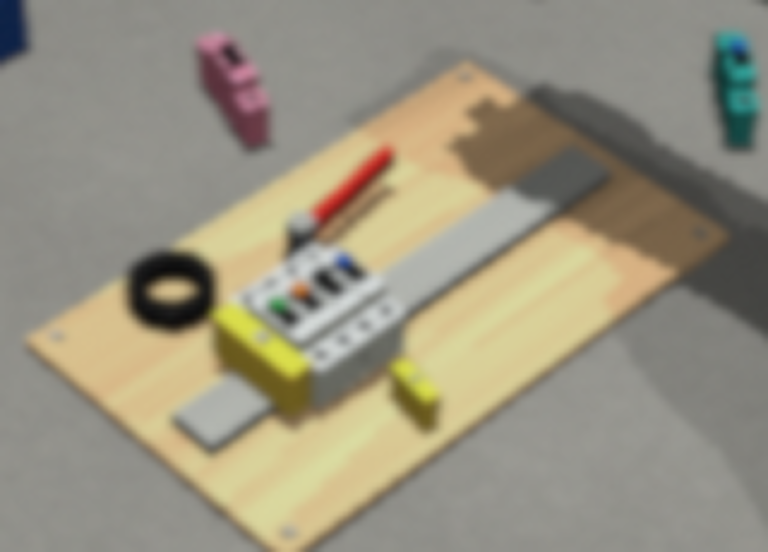

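The row is home: the top view shows its front flush with the stop, the rear edge is at jig y 0.037–0.038 all across, and there are no gaps. The bar is untouched at about −0.165 rad (top crop hub 330,163, tip 500,132). Next I work out the bar sweep.

```bash
python3 -c "
from h import *
goto((.095,-.035),.030)
p0=np.array([.095,-.035]);pv=np.array([.047,.029])
for th in [-.165,0,.15,.3,.45,.6,.75,.9,1.05,1.2,1.35,1.45,1.57]:
    off=.005+.0145*abs(np.cos(th))+.011*abs(np.sin(th)); r=.068
    p=pv+r*np.array([-np.sin(th),-np.cos(th)])+off*np.array([np.cos(th),-np.sin(th)])
    d=p-p0; print('%.2f'%th,p,'tool shift x %.4f y %.4f'%(d[1],d[0]))
"
```

```text
t 11.2 pos [ 0.5333 -0.1619  0.148 ] jig [ 0.0245 -0.1525] rot [-3.1409 -0.0004  1.5623] F [-0.8351  0.3905  0.9833] w -5.4920922256931335e-05
target [ 0.6047 -0.0449  0.03  ] shift [0.1175 0.0705 0.118 ] turn [-0.0007 -0.0004 -0.0007]
-0.17 [ 0.079  -0.0346] tool shift x 0.0004 y -0.0160
0.00 [ 0.0665 -0.039 ] tool shift x -0.0040 y -0.0285
0.15 [ 0.0576 -0.0414] tool shift x -0.0064 y -0.0374
0.30 [ 0.048  -0.0425] tool shift x -0.0075 y -0.0470
0.45 [ 0.038  -0.0422] tool shift x -0.0072 y -0.0570
0.60 [ 0.0277 -0.0402] tool shift x -0.0052 y -0.0673
0.75 [ 0.0176 -0.0365] tool shift x -0.0015 y -0.0774
0.90 [ 0.0078 -0.031 ] tool shift x 0.0040 y -0.0872
1.05 [-0.0012 -0.0237] tool shift x 0.0113 y -0.0962
1.20 [-0.0089 -0.0148] tool shift x 0.0202 y -0.1039
1.35 [-0.0152 -0.0043] tool shift x 0.0307 y -0.1102
1.45 [-0.0184  0.0033] tool shift x 0.0383 y -0.1134
1.57 [-0.021   0.0129] tool shift x 0.0479 y -0.1160
```

Call:
{"method": "carry_out", "body": {
  "series": [
    [0.03, 0.02, 0, 0, 0, 0, 255],
    [0.07, 0.045, 0, 0, 0, 0, 255],
    [0.11, 0.065, 0, 0, 0, 0, 255],
    [0.12, 0.07, 0.01, 0, 0, 0, 255],
    [0.12, 0.07, 0.04, 0, 0, -0.003, 255],
    [0.12, 0.07, 0.07, 0, 0, -0.003, 255],
    [0.12, 0.07, 0.07, 0, 0, -0.003, 255]
  ]
}}

```text
clock: 12.08
position: [0.603, -0.0425, 0.0765]
tool_rot: [-3.137, 0.0, 1.566]
force: [-0.4, 0.2, -0.6]
grip_width: -0.0002
```

```bash
python3 -c "
from h import *
goto((.095,-.035),.030); snap('7')"
```

```text
t 12.075 pos [ 0.603  -0.0425  0.0765] jig [ 0.0932 -0.0326] rot [-3.1375  0.0001  1.566 ] F [-0.442   0.2117 -0.6353] w -0.00018222287904676472
target [ 0.6047 -0.0449  0.03  ] shift [-0.0024  0.002   0.0465] turn [-0.0041  0.0001  0.003 ]
```

View pics/side7.png

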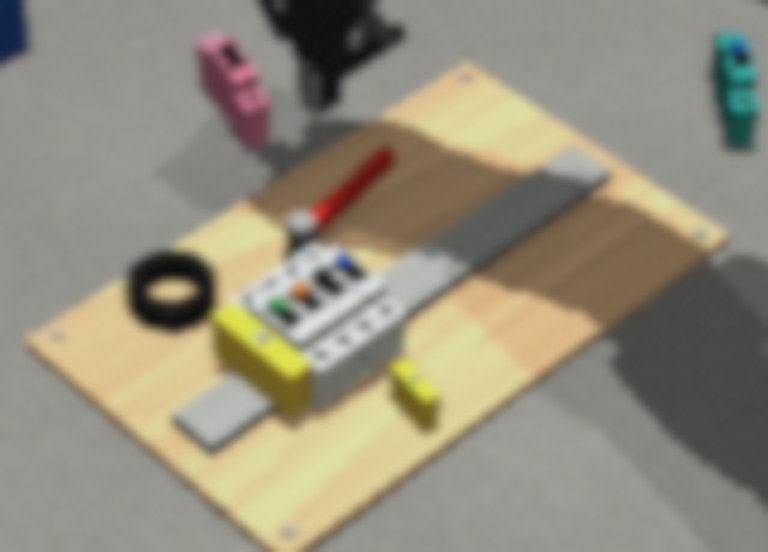

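The shut fingertips are beyond the bar on its far side (side crop px 318,100) and clear of everything. Descending.

Call:
{"method": "carry_out", "body": {
  "series": [
    [0, 0, 0.02, 0, 0, 0, 255],
    [0, 0, 0.04, 0, 0, 0, 255],
    [0, 0, 0.047, 0, 0, 0, 255],
    [0, 0, 0.047, 0, 0, 0, 255]
  ]
}}

```text
clock: 12.68
position: [0.6046, -0.0421, 0.0307]
tool_rot: [-3.141, -0.0, 1.566]
force: [-0.5, 0.4, 0.3]
grip_width: 0.0004
```

```bash
python3 -c "
from h import *
goto((.095,-.035),.030); snap('8')"
```

```text
t 12.675 pos [ 0.6046 -0.0421  0.0307] jig [ 0.0949 -0.0322] rot [-3.1406 -0.0002  1.5659] F [-0.4645  0.3657  0.3055] w 0.00036445132274158146
target [ 0.6047 -0.0449  0.03  ] shift [-0.0028  0.0001  0.0007] turn [-0.001  -0.0002  0.0029]
```

View pics/side8.png

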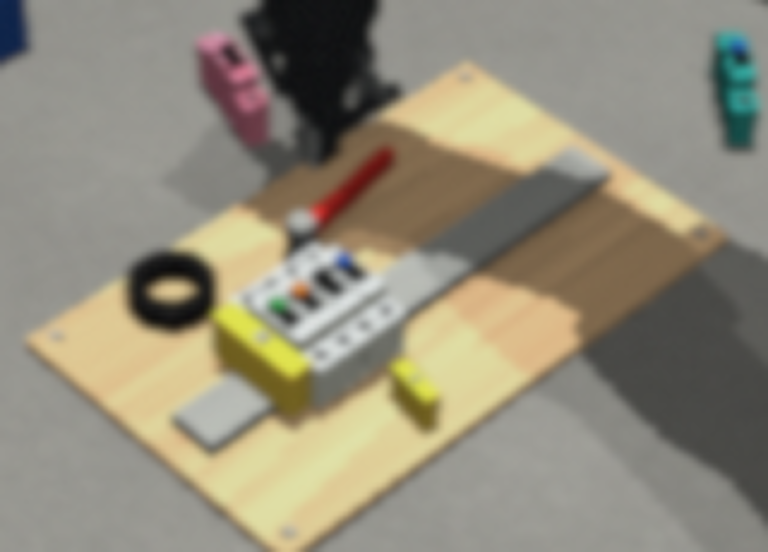

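Call:
{"method": "carry_out", "body": {
  "series": [
    [0, -0.008, 0, 0, 0, 0, 255],
    [-0.002, -0.014, 0, 0, 0, 0, 255],
    [-0.004, -0.02, 0, 0, 0, 0, 255],
    [-0.006, -0.026, 0, 0, 0, 0, 255],
    [-0.008, -0.032, 0, 0, 0, 0, 255],
    [-0.009, -0.038, 0, 0, 0, 0, 255],
    [-0.01, -0.044, 0, 0, 0, 0, 255],
    [-0.01, -0.05, 0, 0, 0, 0, 255],
    [-0.01, -0.057, 0, 0, 0, 0, 255],
    [-0.009, -0.062, 0, 0, 0, 0, 255]
  ]
}}

```text
clock: 14.02
position: [0.5424, -0.051, 0.0313]
tool_rot: [-3.141, 0.0, 1.566]
force: [0.2, -0.6, 0.0]
grip_width: -0.0
```

```bash
python3 -c "
from h import *
goto((-.021,.0129),.030); snap('9')"
```

```text
t 14.025 pos [ 0.5424 -0.051   0.0313] jig [ 0.0327 -0.0415] rot [-3.1414  0.0001  1.5657] F [ 0.1768 -0.597   0.0188] w -9.056209455802764e-06
target [0.4891 0.0039 0.03  ] shift [ 0.0545 -0.0535  0.0013] turn [-0.0002  0.0001  0.0027]
```

View pics/side9.png

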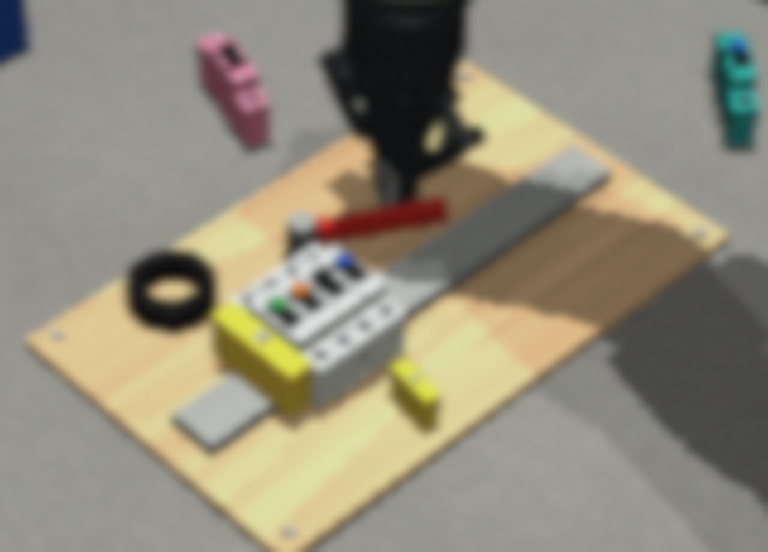

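View pics/top9.png

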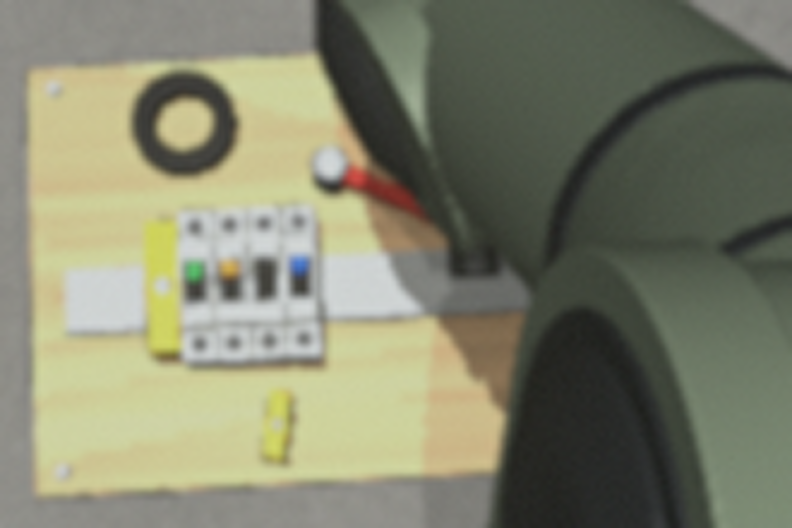

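The bar follows the fingers (now ~0.45 rad, side crop px 325–445, 215), and the row is untouched. Continuing round the arc.

Call:
{"method": "carry_out", "body": {
  "series": [
    [0.001, -0.005, 0.001, 0, 0, 0, 255],
    [0.003, -0.01, 0.001, 0, 0, 0, 255],
    [0.005, -0.015, 0.001, 0, 0, 0, 255],
    [0.008, -0.02, 0.001, 0, 0, 0, 255],
    [0.011, -0.025, 0.001, 0, 0, 0, 255],
    [0.014, -0.03, 0.001, 0, 0, 0, 255],
    [0.018, -0.034, 0.001, 0, 0, 0, 255],
    [0.022, -0.038, 0.001, 0, 0, 0, 255],
    [0.027, -0.042, 0.001, 0, 0, 0, 255],
    [0.032, -0.045, 0.001, 0, 0, 0, 255]
  ]
}}

```text
clock: 15.38
position: [0.4978, -0.0183, 0.0303]
tool_rot: [-3.142, -0.0, 1.566]
force: [1.0, -0.8, 0.1]
grip_width: -0.0
```

Call:
{"method": "carry_out", "body": {
  "series": [
    [0.003, -0.002, 0, 0, 0, 0, 255],
    [0.006, -0.003, 0, 0, 0, 0, 255],
    [0.01, -0.005, 0, 0, 0, 0, 255],
    [0.014, -0.006, 0, 0, 0, 0, 255],
    [0.017, -0.007, 0, 0, 0, 0, 255],
    [0.019, -0.008, 0, 0, 0, 0, 255]
  ]
}}

```text
clock: 16.12
position: [0.4901, 0.0005, 0.0303]
tool_rot: [3.142, -0.0, 1.566]
force: [1.0, -0.4, -0.4]
grip_width: -0.0004
```

```bash
python3 -c "
from h import *
goto((-.021,.0129),.030); snap('10')"
```

```text
t 16.125 pos [0.4901 0.0005 0.0303] jig [-0.02    0.0096] rot [ 3.1416 -0.      1.5659] F [ 0.9765 -0.4394 -0.3608] w -0.00035107838437053757
target [0.4891 0.0039 0.03  ] shift [ 0.0033 -0.001   0.0003] turn [ 0.     -0.      0.0029]
```

View pics/side10.png

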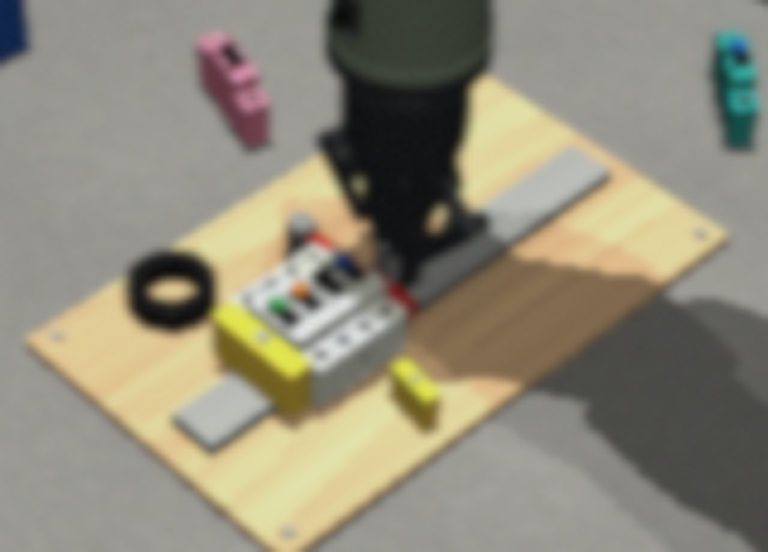

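The bar is nearly square (tip at side crop px 400,297). I'll do the last millimetres slowly and watch the force.

Call:
{"method": "carry_out", "body": {
  "series": [
    [0.001, 0, 0, 0, 0, 0, 255],
    [0.002, 0, 0, 0, 0, 0, 255],
    [0.0025, 0, 0, 0, 0, 0, 255]
  ]
}}

```text
clock: 16.6
position: [0.4901, 0.0028, 0.0303]
tool_rot: [-3.141, -0.0, 1.566]
force: [-0.3, 0.5, -0.4]
grip_width: -0.0002
```

Call:
{"method": "carry_out", "body": {
  "series": [
    [0.0005, 0, 0, 0, 0, 0, 255],
    [0.001, 0, 0, 0, 0, 0, 255],
    [0.001, 0, 0, 0, 0, 0, 255]
  ]
}}

```text
clock: 16.98
position: [0.4901, 0.0034, 0.0303]
tool_rot: [-3.141, 0.0, 1.565]
force: [-0.5, -4.9, -0.1]
grip_width: -0.0002
```

Call:
{"method": "carry_out", "body": {
  "series": [
    [0.0005, 0, 0, 0, 0, 0, 255],
    [0.001, 0, 0, 0, 0, 0, 255],
    [0.001, 0, 0, 0, 0, 0, 255]
  ]
}}

```text
clock: 17.35
position: [0.4901, 0.0036, 0.0303]
tool_rot: [-3.141, 0.001, 1.565]
force: [0.5, -10.0, 0.3]
grip_width: 0.0003
```

The force rises while the TCP stays at jig y ≈ 0.0127, which is where the limit was predicted. Backing off and checking.

Call:
{"method": "carry_out", "body": {
  "series": [
    [-0.003, 0, 0, 0, 0, 0, 255],
    [-0.01, 0, 0, 0, 0, 0, 255],
    [-0.025, 0, 0, 0, 0, 0, 255],
    [-0.04, 0, -0.01, 0, 0, 0, 255],
    [-0.06, 0, -0.04, 0, 0, 0, 255],
    [-0.09, 0, -0.08, 0, 0, 0, 255],
    [-0.13, 0, -0.12, 0, 0, 0, 255],
    [-0.17, 0, -0.14, 0, 0, 0, 255],
    [-0.19, 0, -0.14, 0, 0, 0, 255],
    [-0.19, 0, -0.14, 0, 0, 0, 255]
  ]
}}

```text
clock: 18.6
position: [0.4885, -0.1875, 0.1703]
tool_rot: [-3.142, 0.0, 1.562]
force: [-0.2, -0.3, -0.8]
grip_width: 0.0001
```

```bash
python3 -c "
from h import *
goto((-.021,.0129),.030); snap('11')
im=np.load('pics/top11.npz')['im']
rowends('top',im,J0)
h=cv2.cvtColor(im,cv2.COLOR_BGR2HSV)
red=cv2.inRange(h,(0,110,60),(8,255,255))|cv2.inRange(h,(172,110,60),(180,255,255))
for st,ce,l in comps(red):
    if 200<ce[0]<365 and ce[1]>190:
        ys,xs=np.where(l);p=tojig(ray('top',np.c_[xs,ys],0.046),J0); v=np.linalg.svd(p-p.mean(0))[2][0]; v*=-np.sign(v[0]); q=(p-p.mean(0))@v; print('red jig',p.mean(0),v,'theta',np.arctan2(-v[0],-v[1]),q.min(),q.max())
a=np.load('pics/top0.npz')['im']
def f(im,lo,hi,x0,x1,y0,y1):
    m=cv2.inRange(cv2.cvtColor(im,cv2.COLOR_BGR2HSV),lo,hi)[y0:y1,x0:x1]; M=cv2.moments(m,True); return np.array([M['m10'],M['m01']])/max(M['m00'],1)+[x0,y0]
print('clamp',f(a,(22,110,60),(38,255,255),250,264,264,285),f(im,(22,110,60),(38,255,255),250,264,264,285))
print('tape',f(a,(0,0,0),(180,255,80),220,255,195,228),f(im,(0,0,0),(180,255,80),220,255,195,228))
"
```

```text
t 18.6 pos [ 0.4885 -0.1875  0.1703] jig [-0.0201 -0.1785] rot [-3.1415  0.0005  1.5624] F [-0.2007 -0.2802 -0.7889] w 0.00010397523310095651
target [0.4891 0.0039 0.03  ] shift [ 0.1914 -0.001   0.1402] turn [-0.      0.0005 -0.0006]
top -0.051 rear 0.0370 front 0.1100
top -0.047 rear 0.0370 front 0.1090
top -0.043 rear 0.0370 front 0.1090
top 0.013 rear 0.0380 front 0.1090
top 0.017 rear 0.0380 front 0.1090
top 0.021 rear 0.0380 front 0.1090
red jig [-0.0053  0.0289] [-1.      0.0077] theta 1.5784993017717108 -0.042454752808909486 0.04217388905168627
clamp [257.38 273.6 ] [257.3469 273.5102]
tape [237.9314 210.2892] [237.7474 210.4158]
```

View pics/top11.png

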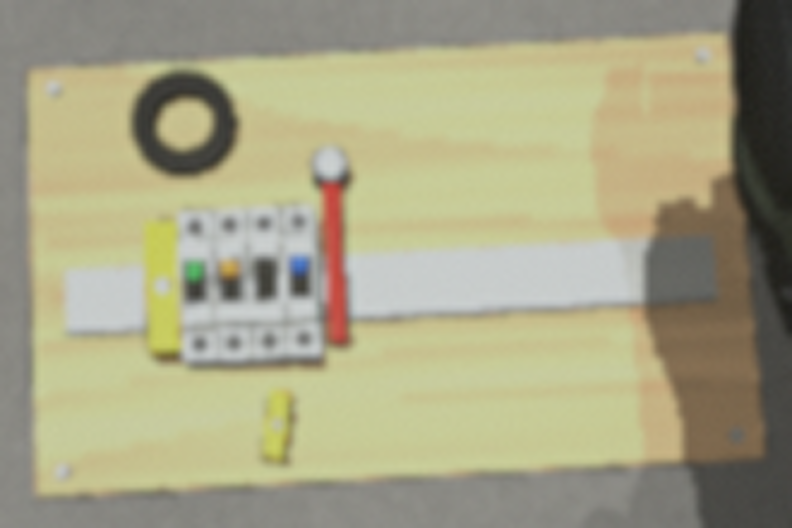

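View pics/side11.png

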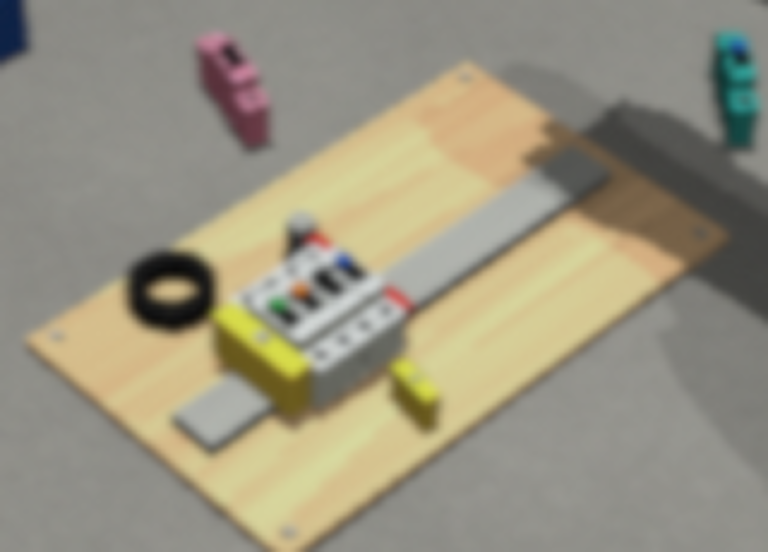

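The top view shows the closed row flush with the stop (crop px 180–323) and the red bar square across the rail behind it (330–340, 180–345). The measured bar angle is ~1.57, and the clamp and tape have not moved. Handing in.

```bash
python3 -c "
from workcell import ticket; print(ticket.job_done())"
```

```text
the job is handed in; nothing more can be done
None
```

The row of four breakers is fully home against the yellow end stop, and the red bar lies square across the rail behind it. I handed the job in at about 18.6 s of the 51 s allowed; the hand-in reports no verdict.

- **Row:** I pushed it about 111 mm with the fingertips spread, at about 3 N. At the stop the tool stood still while the force rose to 11 N. The last top view puts the row's rear edge at jig y 37–38 mm (home is 38 mm) and its front at 109–110 mm, with no gap or skew visible.
- **Bar:** I swept it with the shut fingertips from about −0.17 rad to its limit, where the force rose to 10 N with no further movement. The top view measures 1.578 rad against the nominal 1.57, which is within measuring error.
- **Other things:** The spare clamp and tape are within 0.2 px of where they started in the top view. The pink and turquoise look-alikes look unmoved in the side view. I didn't measure the other bench items, but the arm never worked near them. At hand-in the arm was clear of everything.
- **Disagreement:** My estimate of the jig put the end stop about 1.5 mm nearer than its nominal place. I relied on force for the final contact, and no check failed.

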